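# Sweep the headset locknuts into the parts fence

## Task

With the fingers, sweep the three loose steel locknuts along the bench, through the open side of the low three-sided aluminium fence, until all three lie flat and wholly inside it. Push them only: do not pick up or lift any nut, and leave the cup, headlamp, mini pump and rasp where they are.

Things in the scene. Friction and masses are not known exactly. Their poses are not given: they have to be found in the camera images.
- fence: Fixed low aluminium fence, three-sided; the bench is its floor, no lip at the open side. Rails 18 mm high, 8 mm thick; inside 160 mm wide (its x), 100 mm deep (its y). Origin on the bench at the middle of the open side, level with the side rails' ends; y points into the fence (world +y, turned up to 0.3 rad either way), z up. Inner faces: x = -80 and +80 mm, back rail y = 100 mm.
- nut0: Loose steel headset locknut: a hexagonal ring 32 mm across flats (37 mm across corners), 11 mm high, bore about 22 mm, about 45 g (mass varies), lying flat on the bench rubber. Origin at the centre of its underside, z up. All three nuts are alike.
- nut1: Loose steel headset locknut: a hexagonal ring 32 mm across flats (37 mm across corners), 11 mm high, bore about 22 mm, about 45 g (mass varies), lying flat on the bench rubber. Origin at the centre of its underside, z up. All three nuts are alike.
- nut2: Loose steel headset locknut: a hexagonal ring 32 mm across flats (37 mm across corners), 11 mm high, bore about 22 mm, about 45 g (mass varies), lying flat on the bench rubber. Origin at the centre of its underside, z up. All three nuts are alike.
- cup: Bystander: small open black plastic cup of valve caps, 50 mm across the rim, 42 mm high, loose. Origin at the centre of its underside, z up.
- headlamp: Bystander: yellow headlamp body 62 mm wide (its y), about 45 mm deep (its x), 40 mm high with a black button on top, loose. Origin at the centre of its underside, z up.
- pump: Bystander: aluminium mini pump with black ends, lying along its y, 230 mm long, 28 mm high, loose. Origin on the bench under it, 5 mm from the middle of its length, z up.
- rasp: Bystander: steel rasp with a wooden handle, lying along its x (handle to -x), 300 mm long, 26 mm wide, 20 mm high, loose. Origin on the bench under it, 10 mm from the middle of its length, z up.
Not all that is in view belongs to the job. What is shaped like the nut2 but red or yellow is not meant.

How it is judged:
By the outcome, as a careful person would: the job done as asked, in the order asked, and still so for the second after the job is handed in, with the robot touching nothing.
It also fails if it takes over 54 s, if anything falls off the work surface, if the arm or the gripper's body presses on something with over 40 N, if the wrist force passes 120 N, or if a joint passes its speed limit or range.

## Robot

A 7-joint arm with a two-finger parallel gripper is mounted at the origin on the work surface. World frame = base frame: x ahead of the robot, y to its left, z up, the work surface at z = 0. Lengths are in mm, angles in rad, forces in N, time in s.
With the tool pointing down it reaches from about 425 to 925 mm from the base axis. Payload 6.8 kg.
Tool frame: the origin (TCP) lies midway between the tips of the shut fingers; the grasp point (between the pads) lies behind it (robot.tcp_to_grasp is the z of the grasp point in the tool frame, in mm); z points along the fingers, y is the line along which they close (so a half turn about z gives the same grasp; the last joint's range is limited). The gripper opens to 85 mm and grips with 20 to 120 N. Pads are 22 mm wide; open, the fingers measure 114 mm over their backs; the gripper's body (76 mm by 85 mm) begins 54 mm behind the grasp point. The pads swing forward as they close: fully open they stand 13 mm farther back than shut.
Start: joints at [-1.228, 0.477, 0.022, 1.555, -0.011, 1.109, -0.083], TCP at [294.087, 607.586, 205.208] pointing down, gripper open.
Joint ranges: [-2.96, 2.96], [-0.34, 2.1], [-1.41, 1.46], [0.24, 2.44], [-1.37, 4.51], [0.17, 1.92], [-2.96, 2.96]. Speed limits (rad/s): [2.39, 2.39, 3.14, 3.14, 3.14, 3.14, 3.14].

## Interface

Orientations are given as a unit quaternion [x, y, z, w].
In Python, from plant import robot gives the robot as it stands.
- The arm moves only by the tool carry_out, never from a script. Its argument "series" is a list of rows, each a list of 6 numbers: the shift along the tool's x, y, z scaled (see below), then the turn, a rotation vector about the tool's x, y, z scaled (see below). In form: [[tx, ty, tz, wx, wy, wz], ...]. A call has 1 to 20 rows; each row is the pose to reach, as a shift and turn from the pose commanded when the call began, along the tool's axes at that moment; what a row does not reach only later rows make up. The controller multiplies each number of a shift by 0.5 m and each number of a turn by 60 degrees. A row lasts 1/12 s, in which the tool goes at most 41.7 mm and 7.16 degrees, less where a joint would pass 70% of its speed; a pose out of reach is approached as far as the arm can. A call with a number of a shift or a turn outside -1 to 1 is refused whole. A call with a gripper value outside its range is refused whole. "claw" is the opening, from -1 (shut) to 1 (fully open), so that 0 is half open, set as the call begins (left out, the last holds). The fingers move at their own pace and stop on an object; the grip force is fixed at half the most. Time passes only in rows, so rows that repeat a pose let the fingers close. It gives the time, the measured TCP pose, the force, the opening and the grip force at its end, in the units of the state.
- robot.observe(): the state, without advancing time (a new reading comes with each control period).
- robot.grab_frame(name): name is "scene" or "top" or "wrist"; returns the picture (400x640x3 uint8, red, green, blue); there is no depth.
- robot.get_calibration(name): a dict with "mtx" (3x3 intrinsics, pixels), "view" (4x4, takes a point from world to camera coordinates); the wrist camera has in their place "T_tool_cam" (4x4, takes a point from camera to tool coordinates, whose origin is the TCP and whose axes are the flange's). Camera axes: x right, y up, looking along -z (the intrinsics and any distortion apply to the point x, -y, -z); pixel columns grow to the right and rows downward; lengths in mm; the calibration is good to about 2 mm. The wrist camera is an equidistant fisheye: a pixel r from the principal point sees the ray r / f radians off the axis. A picture is of the moment at which its call begins: read the wrist's pose just before it. get_calibration takes no time and is no camera call.
- robot.close_job(): hands the job in; it is judged then, once.
The state is a dict: "clock": time; "joints": joint angles; "qd": joint speeds; "joint_efforts": joint torques, N m; "position": TCP position; "eef_rot": TCP orientation; "contact_force": force on the tool from outside, world axes, zero at the start; "wrist_torque": the same for the moment, N m; "grip_width": finger opening in mm; "grip_force": force on a finger pad.
Only numpy, scipy, OpenCV 4.12 (cv2) and the standard library are available. Lean on these libraries where they do the work, as an engineer would, in place of code of your own. Each camera call takes 0.05 s, during which the arm holds its last target. There are 200 camera calls.

## Working session

There is one attempt and no reset: what is moved stays moved. The work goes in short steps, Python scripts to look and compute and a tool call to move; the robot and the scene stay as the last step left them, time stands still between calls to the robot, and variables do not carry over. Pictures are saved under pics/ and viewed, at most 10 in all, crops included, and the job is handed in when it is done.

Besides the shell and the picture viewer there is one more tool, called after "Call:" in YAML: its name, and indented under it one key for each argument. carry_out: Moves the arm, as the interface text tells. Its arguments: {"type":"object","properties":{"series":{"type":"array","items":{"type":"array","items":{"type":"number"}}},"claw":{"type":"number"}},"required":["series"]}

```bash
ls; mkdir -p pics; python3 - <<'E'
from plant import robot
import cv2
for n in("top","scene"):
    cv2.imwrite(f"pics/{n}0.png",robot.grab_frame(n)[:,:,::-1])
    c=robot.get_calibration(n);print(n,{k:(v.round(4).tolist() if hasattr(v,'round') else v) for k,v in c.items()})
s=robot.observe();print(s,robot.tcp_to_grasp)
E
```

```text
pics
top {'mtx': [[430.3405, 0.0, 315.0413], [0.0, 430.3405, 194.0407], [0.0, 0.0, 1.0]], 'view': [[-0.0004, -1.0, 0.005, -127.0793], [0.9865, 0.0005, 0.1635, -581.7371], [-0.1635, 0.005, 0.9865, -950.6623], [0.0, 0.0, 0.0, 1.0]]}
scene {'mtx': [[436.5688, 0.0, 321.869], [0.0, 436.5688, 199.9118], [0.0, 0.0, 1.0]], 'view': [[-0.8804, 0.4742, -0.0054, 583.3098], [-0.2977, -0.5439, 0.7845, 59.4597], [0.3691, 0.6923, 0.6201, -1147.7281], [0.0, 0.0, 0.0, 1.0]]}
{'clock': 0.1, 'joints': array([-1.22812141,  0.4777392 ,  0.02231782,  1.55634507, -0.01149619,
        1.10928547, -0.08312324]), 'qd': array([-0.00069028, -0.00082841,  0.00117143, -0.00181334, -0.00087279,
       -0.00045599, -0.00122314]), 'joint_efforts': array([ 3.76992597e-03, -5.97756314e+01,  1.61343914e+00, -2.81951040e+01,
        1.28376242e-02,  4.95853266e-03, -1.16996000e-05]), 'position': array([293.82299833, 607.06023098, 204.3110626 ]), 'eef_rot': array([ 2.23473910e-01,  9.74709563e-01, -8.14490038e-04, -1.29034261e-04]), 'contact_force': array([-1.49311604,  0.16716886, -0.44905801]), 'wrist_torque': array([-0.03352552, -0.01829184, -0.02552753]), 'grip_force': 0.0, 'grip_width': 85.64827192189021} -18.700000000000003
```

View pics/top0.png

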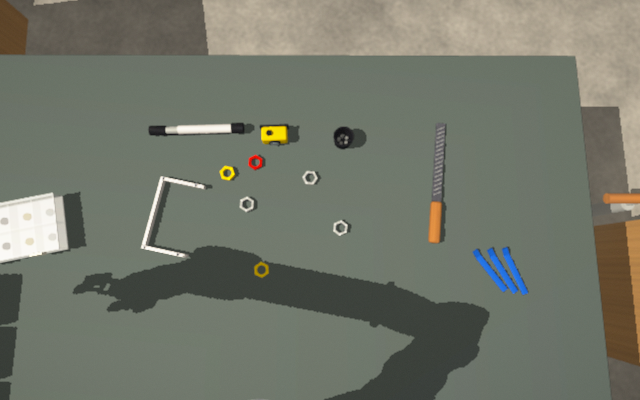

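View pics/scene0.png

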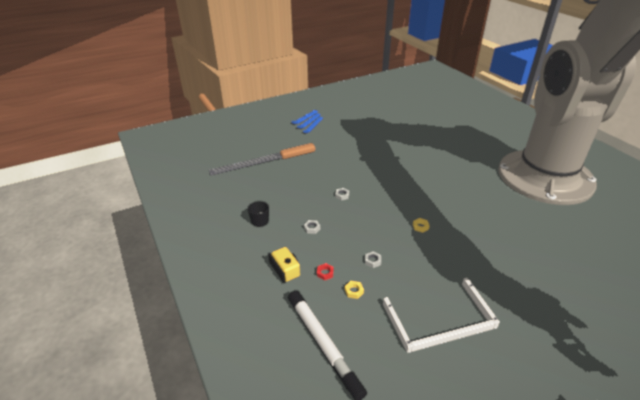

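The top view shows grey nuts at about (310,178), (247,204) and (341,228). These fit because they are bare steel. The red nut (256,162) and the yellow nuts (228,173) and (261,269) are decoys. The fence opens to the right, with its rail ends near (206,186) and (184,255). I'll measure these and confirm them in a crop.

```bash
cat > h.py <<'E'
from plant import robot
import numpy as np, cv2
def ray(name,uv,z):
    c=robot.get_calibration(name);K=np.array(c["mtx"]);V=np.array(c["view"])
    d=np.linalg.inv(K)@np.array([uv[0],uv[1],1.]);d=np.array([d[0],-d[1],-d[2]])
    R=V[:3,:3];o=-R.T@V[:3,3];w=R.T@d
    return (o+w*(z-o[2])/w[2])[:2]
def proj(name,P):
    c=robot.get_calibration(name);p=np.array(c["view"])[:3]@np.append(P,1.);q=np.array(c["mtx"])@[p[0],-p[1],-p[2]];return q[:2]/q[2]
def blobs(im,roi=(130,110,400,300)):
    hsv=cv2.cvtColor(im,cv2.COLOR_RGB2HSV);x0,y0,x1,y1=roi
    out=[]
    for nm,lo,hi in(("grey",(0,0,135),(180,60,255)),("yel",(18,150,60),(35,255,255)),("red",(0,150,80),(8,255,255)),("black",(0,0,0),(180,255,32))):
        m=cv2.inRange(hsv,lo,hi);M=np.zeros_like(m);M[y0:y1,x0:x1]=m[y0:y1,x0:x1]
        cs,_=cv2.findContours(M,cv2.RETR_EXTERNAL,cv2.CHAIN_APPROX_NONE)
        for c in cs:
            if cv2.contourArea(c)>40:
                (u,v),r=cv2.minEnclosingCircle(c);out.append((nm,u,v,r,c))
    return out
E
python3 - <<'E'
from h import *
im=robot.grab_frame("top")
for nm,u,v,r,c in blobs(im):
    print(nm,round(u),round(v),round(r,1),ray("top",(u,v),6).round())
    if nm=="grey" and r>25: print(cv2.approxPolyDP(c,3,True)[:,0].tolist())
cv2.imwrite("pics/crop.png",cv2.resize(im[110:290,130:370],None,fx=3.3,fy=3.3,interpolation=cv2.INTER_CUBIC)[:,:,::-1])
E
```

```text
grey 340 228 7.9 [ 508. -186.]
grey 246 204 8.1 [564.  38.]
grey 172 217 44.6 [533. 215.]
[[160, 176], [140, 248], [184, 257], [183, 253], [145, 244], [163, 180], [202, 189], [204, 186]]
grey 309 177 7.8 [ 630. -113.]
grey 198 128 32.7 [755. 164.]
[[165, 128], [166, 132], [178, 133], [230, 132], [230, 124]]
yel 261 270 7.8 [409.  -0.]
yel 227 173 7.6 [641.  87.]
yel 274 134 14.8 [739. -26.]
red 255 162 7.6 [668.  20.]
black 341 134 7.8 [ 739. -192.]
```

View pics/crop.png

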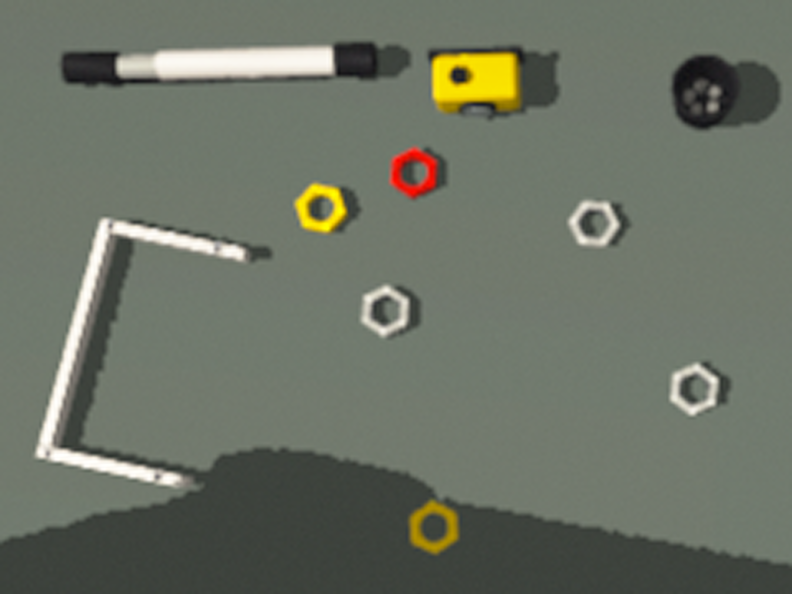

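Steel nuts confirmed in the crop at A (695,389), B (386,310) and C (595,223). They are grey, while the three coloured ones are red or yellow. Next I get the fence frame and plan the pushes.

```bash
python3 - <<'E'
from h import *
im=robot.grab_frame("top")
f=[c for nm,u,v,r,c in blobs(im) if nm=="grey" and 40<r<55][0][:,0]
for z in(18,0):
    P=np.array([ray("top",p,z) for p in f]).astype(np.float32)
    (c,s,a)=cv2.minAreaRect(P);print(z,c,s,a)
for p in cv2.approxPolyDP(f,3,True)[:,0]: print(p,ray("top",p,18).round())
# nuts in scene view, for cross-check
im=robot.grab_frame("scene")
for nm,u,v,r,c in blobs(im,(200,170,520,360)):
    print(nm,round(u),round(v),round(r,1),ray("scene",(u,v),6).round())
    if nm=="grey" and r>25: print([(p.tolist(),ray("scene",p,18).round().tolist()) for p in cv2.approxPolyDP(c,3,True)[:,0]])
E
```

```text
18 (534.0750732421875, 210.77816772460938) (110.46441650390625, 178.16909790039062) 77.94428253173828
0 (536.1249389648438, 216.67660522460938) (112.42220306396484, 181.3268280029297) 77.94430541992188
[160 176] [631. 246.]
[140 248] [459. 282.]
[184 257] [438. 178.]
[183 253] [447. 181.]
[145 244] [468. 271.]
[163 180] [621. 238.]
[202 189] [599. 143.]
[204 186] [606. 139.]
grey 321 330 36.0 [739. 139.]
[([299, 302], [750.0, 73.0]), ([297, 310], [761.0, 87.0]), ([329, 359], [758.0, 201.0]), ([343, 359], [737.0, 212.0]), ([307, 303], [738.0, 82.0])]
grey 441 311 59.4 [525. 208.]
[([499, 320], [455.0, 279.0]), ([465, 279], [441.0, 177.0]), ([491, 318], [464.0, 269.0]), ([409, 342], [623.0, 238.0]), ([389, 298], [598.0, 145.0]), ([383, 298], [608.0, 139.0]), ([408, 353], [637.0, 254.0]), ([495, 329], [475.0, 289.0])]
grey 373 259 9.4 [561.  37.]
grey 312 226 8.5 [ 626. -115.]
grey 342 193 7.5 [ 503. -188.]
grey 510 179 12.7 [ 91. -32.]
yel 288 260 5.9 [717. -46.]
yel 284 264 15.9 [730. -38.]
yel 421 224 6.7 [404.  -2.]
red 325 271 8.3 [666.  19.]
```

Call:
carry_out:
  series:
    - [-1.0, -0.82, 0.15, 0, 0, 0.74]
    - [-1.0, -0.82, 0.15, 0, 0, 0.74]
    - [-1.0, -0.82, 0.15, 0, 0, 0.74]
    - [-1.0, -0.82, 0.15, 0, 0, 0.74]
    - [-1.0, -0.82, 0.15, 0, 0, 0.74]
    - [-1.0, -0.82, 0.15, 0, 0, 0.74]
    - [-1.0, -0.82, 0.15, 0, 0, 0.74]
    - [-1.0, -0.82, 0.15, 0, 0, 0.74]
    - [-1.0, -0.82, 0.15, 0, 0, 0.74]
    - [-1.0, -0.82, 0.15, 0, 0, 0.74]
    - [-1.0, -0.82, 0.15, 0, 0, 0.74]
    - [-1.0, -0.82, 0.15, 0, 0, 0.74]
    - [-1.0, -0.82, 0.15, 0, 0, 0.74]
    - [-1.0, -0.82, 0.15, 0, 0, 0.74]
    - [-1.0, -0.82, 0.15, 0, 0, 0.74]
    - [-1.0, -0.82, 0.15, 0, 0, 0.74]
    - [-1.0, -0.82, 0.15, 0, 0, 0.74]
    - [-1.0, -0.82, 0.15, 0, 0, 0.74]
  claw: -0.53

```text
clock: 1.75
position: [565.7, 18.7, 130.0]
eef_rot: [0.577, 0.817, -0.0, 0.0]
contact_force: [0.5, 0.5, 0.0]
grip_width: 20.3
grip_force: 0.0
```

```bash
cat >> h.py <<'E'
from scipy.spatial.transform import Rotation as Rot
O=np.array([522.7,158.]);FX=np.array([.978,-.209]);FY=np.array([.209,.978])
def w(a): return O+a[0]*FX+a[1]*FY
def push(start,goal,back,stop):
    """start,goal in world/fence; returns TCP begin, TCP end (world), heading"""
    g=w(goal);d=(g-start)/np.linalg.norm(g-start);return start-back*d,g-stop*d,d
def rel(p,P,d=None):
    """pose p (dict) -> row numbers towards world point P with tool x along d"""
    R=Rot.from_quat(p["eef_rot"]).as_matrix();t=R.T@(np.array(P)-p["position"])/500
    a=0
    if d is not None:
        x=R[:2,0];a=-np.degrees(np.arctan2(x[0]*d[1]-x[1]*d[0],x@d))/60
    return t.round(3),round(a,3)
E
python3 - <<'E'
from h import *
p=robot.observe();print(p["clock"],p["position"],p["grip_width"],p["eef_rot"])
b,e,d=push(np.array([562,37.5]),(-45,65),50,26)
print(b,e,d,rel(p,[*b,60],d),rel(p,[*b,3],d),np.linalg.norm(e-b))
E
```

```text
1.75 [565.68100876  18.68170792 129.95356142] 20.270489822397785 [ 5.76809712e-01  8.16878464e-01 -3.61318178e-04  3.45485878e-05]
[578.95189955  -9.53863414] [501.08998777 206.51491025] [-0.33903799  0.94077268] (array([-0.062,  0.006,  0.14 ]), np.float64(-0.005)) (array([-0.062,  0.006,  0.254]), np.float64(-0.005)) 229.65541872267795
```

Call:
carry_out:
  series:
    - [-0.062, 0.006, 0.0, 0, 0, 0]
    - [-0.062, 0.006, 0.07, 0, 0, 0]
    - [-0.062, 0.006, 0.15, 0, 0, 0]
    - [-0.062, 0.006, 0.21, 0, 0, 0]
    - [-0.062, 0.006, 0.235, 0, 0, 0]
    - [-0.062, 0.006, 0.248, 0, 0, 0]
    - [-0.062, 0.006, 0.254, 0, 0, 0]
    - [-0.062, 0.006, 0.254, 0, 0, 0]
    - [-0.062, 0.006, 0.254, 0, 0, 0]

```text
clock: 2.5
position: [580.2, -7.1, 4.8]
eef_rot: [0.575, 0.818, 0.001, 0.001]
contact_force: [0.4, -0.5, -0.0]
grip_width: 20.0
grip_force: 0.0
```

```bash
python3 - <<'E'
from h import *
p=robot.observe();print(p["clock"],p["position"],p["contact_force"])
b,e,d=push(np.array([562,37.5]),(-45,65),50,26)
print(rel(p,[*e,3],d))
im=robot.grab_frame("wrist");cv2.imwrite("pics/w1.png",im[:,:,::-1])
E
```

```text
2.5 [580.17298362  -7.07128783   4.79505969] [ 0.41904353 -0.54643487 -0.04307806]
(array([ 0.455, -0.004,  0.003]), np.float64(-0.0))
```

View pics/w1.png

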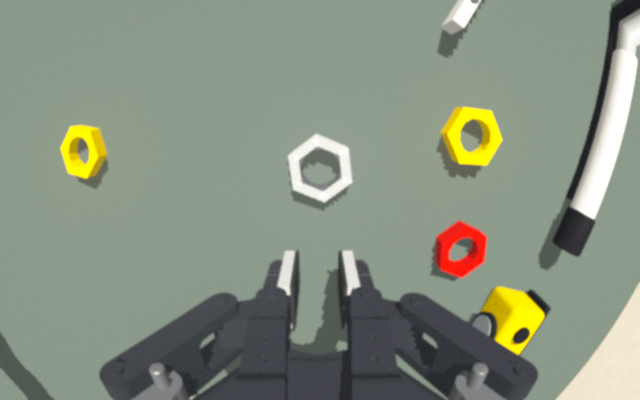

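The wrist view shows nut B at (320,168), centred ahead of the finger gap at (318,290). I'll push now.

Call:
carry_out:
  series:
    - [0.02, 0, 0.003, 0, 0, 0]
    - [0.045, 0, 0.003, 0, 0, 0]
    - [0.07, 0, 0.003, 0, 0, 0]
    - [0.095, 0, 0.003, 0, 0, 0]
    - [0.12, 0, 0.003, 0, 0, 0]
    - [0.145, 0, 0.003, 0, 0, 0]
    - [0.17, 0, 0.003, 0, 0, 0]
    - [0.195, 0, 0.003, 0, 0, 0]
    - [0.22, 0, 0.003, 0, 0, 0]
    - [0.245, -0.001, 0.003, 0, 0, 0]
    - [0.27, -0.001, 0.003, 0, 0, 0]
    - [0.295, -0.002, 0.003, 0, 0, 0]
    - [0.32, -0.002, 0.003, 0, 0, 0]
    - [0.345, -0.003, 0.003, 0, 0, 0]
    - [0.37, -0.003, 0.003, 0, 0, 0]
    - [0.395, -0.004, 0.003, 0, 0, 0]
    - [0.42, -0.004, 0.003, 0, 0, 0]
    - [0.44, -0.004, 0.003, 0, 0, 0]
    - [0.452, -0.004, 0.003, 0, 0, 0]
    - [0.455, -0.004, 0.003, 0, 0, 0]

```text
clock: 4.22
position: [499.4, 207.6, 1.6]
eef_rot: [0.574, 0.819, 0.0, -0.0]
contact_force: [0.3, -0.9, 0.1]
grip_width: 20.0
grip_force: 0.0
```

```bash
python3 - <<'E'
from h import *
p=robot.observe();print(p["clock"],p["position"],p["contact_force"])
b,e,d=push(np.array([628,-114.]),(0,65),52,26)
print(b,e,rel(p,[*b,80],d),rel(p,[*b,3],d))
im=robot.grab_frame("wrist");cv2.imwrite("pics/w2.png",im[:,:,::-1])
E
```

```text
4.2167 [499.44350001 207.55954836   1.63122259] [ 0.30274619 -0.9473591   0.07451025]
[ 641.70935979 -164.16027765] [543.1396799  196.48986117] (array([-0.796,  0.015, -0.157]), np.float64(0.077)) (array([-0.796,  0.015, -0.003]), np.float64(0.077))
```

View pics/w2.png

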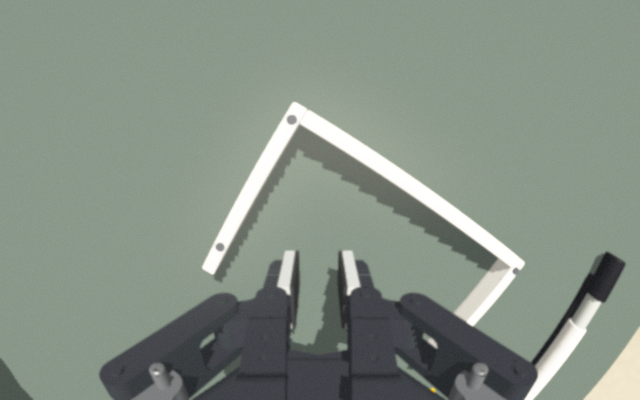

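Nut B isn't ahead of the fingers. I'll check from the fixed cameras before moving.

```bash
python3 - <<'E'
from h import *
a=robot.grab_frame("top")[110:290,130:370];b=robot.grab_frame("scene")[170:370,240:520]
a=cv2.resize(a,(530,398),interpolation=cv2.INTER_CUBIC);b=cv2.resize(b,(0,0),fx=1,fy=1)
out=np.zeros((598,530,3),np.uint8);out[:398]=a;out[398:598,:280]=b
cv2.imwrite("pics/t2.png",out[:,:,::-1])
E
```

```text
(no output)
```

View pics/t2.png

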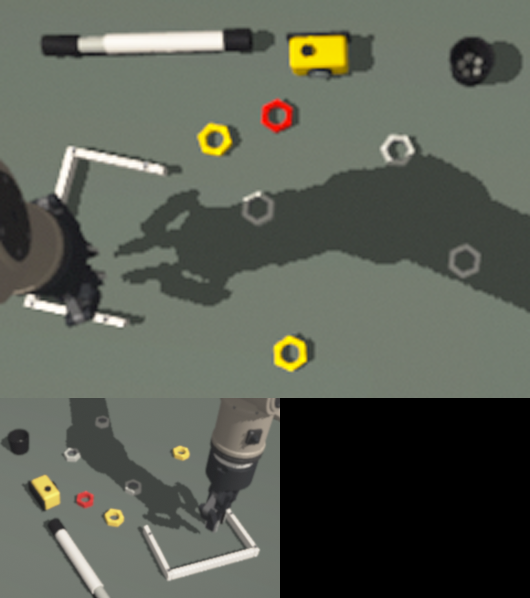

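B hasn't moved: the tips passed over it. The partly open fingers stand well behind the TCP, so I'll go back and probe lower.

Call:
carry_out:
  series:
    - [0, 0, -0.06, 0, 0, 0]
    - [-0.07, 0, -0.09, 0, 0, 0]
    - [-0.15, 0, -0.09, 0, 0, 0]
    - [-0.23, 0, -0.09, 0, 0, 0]
    - [-0.31, 0, -0.09, 0, 0, 0]
    - [-0.39, 0, -0.09, 0, 0, 0]
    - [-0.46, 0, -0.09, 0, 0, 0]
    - [-0.46, 0, -0.04, 0, 0, 0]
    - [-0.46, 0, -0.005, 0, 0, 0]
    - [-0.46, 0, 0.0, 0, 0, 0]
    - [-0.46, 0, 0.004, 0, 0, 0]
    - [-0.46, 0, 0.008, 0, 0, 0]
    - [-0.46, 0, 0.01, 0, 0, 0]
    - [-0.46, 0, 0.01, 0, 0, 0]

```text
clock: 5.53
position: [578.3, -10.1, -2.6]
eef_rot: [0.575, 0.818, 0.0, 0.0]
contact_force: [-0.1, 1.0, 0.8]
grip_width: 20.3
grip_force: 0.0
```

Call:
carry_out:
  series:
    - [0, 0, 0.002, 0, 0, 0]
    - [0, 0, 0.004, 0, 0, 0]
    - [0, 0, 0.006, 0, 0, 0]
    - [0, 0, 0.006, 0, 0, 0]

```text
clock: 5.87
position: [577.7, -10.3, -6.3]
eef_rot: [0.575, 0.818, 0.0, -0.0]
contact_force: [0.6, -0.8, -0.2]
grip_width: 20.3
grip_force: 0.0
```

Call:
carry_out:
  series:
    - [0, 0, 0.001, 0, 0, 0]
    - [0, 0, 0.003, 0, 0, 0]
    - [0, 0, 0.004, 0, 0, 0]
    - [0, 0, 0.004, 0, 0, 0]

```text
clock: 6.2
position: [577.6, -10.5, -8.5]
eef_rot: [0.575, 0.818, -0.0, -0.0]
contact_force: [0.1, -0.8, 0.8]
grip_width: 20.2
grip_force: 0.0
```

Call:
carry_out:
  series:
    - [0.02, 0, 0, 0, 0, 0]
    - [0.04, 0, 0, 0, 0, 0]
    - [0.06, 0, 0, 0, 0, 0]
    - [0.075, 0, 0, 0, 0, 0]
    - [0.09, 0, 0, 0, 0, 0]
    - [0.1, 0, 0, 0, 0, 0]

```text
clock: 6.7
position: [560.3, 38.3, -8.4]
eef_rot: [0.575, 0.818, 0.0, -0.0]
contact_force: [0.1, -0.7, 0.2]
grip_width: 20.3
grip_force: 0.0
```

```bash
python3 - <<'E'
from h import *
p=robot.observe();print(p["clock"],p["position"],p["contact_force"])
b,e,d=push(np.array([562,37.5]),(-45,65),52,26)
print(rel(p,[*e,-8],d))
im=robot.grab_frame("wrist");cv2.imwrite("pics/w3.png",im[:,:,::-1])
E
```

```text
6.7 [560.31263566  38.27395831  -8.35061863] [ 0.10306132 -0.73506837  0.23102567]
(array([ 0.357,  0.003, -0.001]), np.float64(0.001))
```

View pics/w3.png

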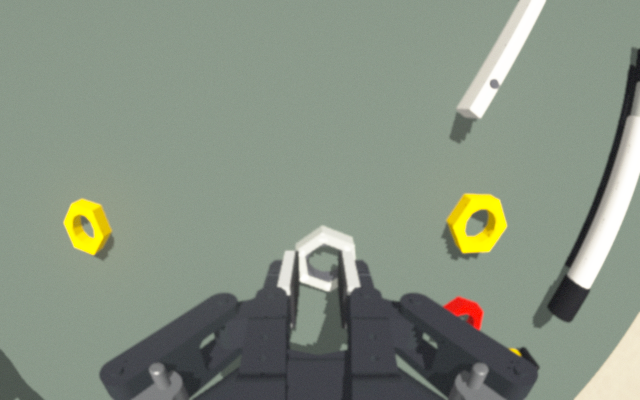

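```bash
cat >> h.py <<'E'
def wray(p,uv,z):
    c=robot.get_calibration("wrist");K=np.array(c["mtx"]);T=np.array(c["T_tool_cam"])
    x=(uv[0]-K[0,2])/K[0,0];y=(uv[1]-K[1,2])/K[1,1];t=np.hypot(x,y);s=np.sin(t)/t
    d=np.array([x*s,-y*s,-np.cos(t)]);R=Rot.from_quat(p["eef_rot"]).as_matrix()
    o=R@T[:3,3]+p["position"];v=R@T[:3,:3]@d
    return (o+v*(z-o[2])/v[2])[:2]
def wproj(Pt):
    "tool point to pixel"
    c=robot.get_calibration("wrist");K=np.array(c["mtx"]);T=np.array(c["T_tool_cam"])
    q=np.linalg.inv(T)@np.append(Pt,1.);q=np.array([q[0],-q[1],-q[2]]);t=np.arctan2(np.hypot(q[0],q[1]),q[2]);n=q[:2]/np.hypot(q[0],q[1])
    return np.array([K[0,0]*t*n[0]+K[0,2],K[1,1]*t*n[1]+K[1,2]])
E
python3 - <<'E'
from h import *
p=robot.observe();c=robot.get_calibration("wrist");print(c)
print(wray(p,(325,258),8),wray(p,(482,222),8),wray(p,(88,226),8))
for z in(0,-10,-20,-30):print(z,[wproj([x,y,z]).round().tolist() for x in(-11,11) for y in(-10,10)])
im=robot.grab_frame("top")
for b in blobs(im): print(b[0],round(b[1]),round(b[2]),round(b[3],1),ray("top",b[1:3],6).round())
E
```

```text
{'mtx': array([[309.70691629,   0.        , 318.23175073],
       [  0.        , 309.70691629, 206.90961226],
       [  0.        ,   0.        ,   1.        ]]), 'T_tool_cam': array([[-2.07299138e-04,  9.52650810e-01,  3.04066427e-01,
         7.84281629e+01],
       [ 9.99999973e-01,  1.66237571e-04,  1.60927915e-04,
        -7.62092090e-01],
       [ 1.02760844e-04,  3.04066452e-01, -9.52650819e-01,
        -1.69377491e+02],
       [ 0.00000000e+00,  0.00000000e+00,  0.00000000e+00,
         1.00000000e+00]])}
[562.88513932  40.00608465] [642.25216489  90.43003113] [411.20312187   2.55967502]
0 [[303.0, 262.0], [336.0, 262.0], [303.0, 229.0], [337.0, 229.0]]
-10 [[303.0, 270.0], [337.0, 270.0], [302.0, 235.0], [338.0, 235.0]]
-20 [[302.0, 278.0], [338.0, 278.0], [301.0, 243.0], [339.0, 242.0]]
-30 [[301.0, 288.0], [339.0, 288.0], [300.0, 251.0], [340.0, 251.0]]
grey 340 227 8.2 [ 509. -186.]
grey 164 201 52.2 [572. 238.]
grey 215 166 19.8 [658. 117.]
grey 198 128 32.7 [755. 164.]
yel 261 269 8.0 [410.  -0.]
yel 274 134 14.8 [739. -26.]
red 255 162 7.6 [668.  20.]
black 340 134 6.8 [ 740. -190.]
```

By the wrist ray, B is still at (563,40), so the tips are still more than 11 mm above the bench. I'll back off and probe lower, which is safe by about 8 mm.

Call:
carry_out:
  series:
    - [-0.04, 0, 0, 0, 0, 0]
    - [-0.08, 0, 0, 0, 0, 0]
    - [-0.11, 0, 0, 0, 0, 0]
    - [-0.11, 0, 0.006, 0, 0, 0]
    - [-0.11, 0, 0.012, 0, 0, 0]
    - [-0.11, 0, 0.016, 0, 0, 0]
    - [-0.11, 0, 0.016, 0, 0, 0]

```text
clock: 7.38
position: [578.6, -13.9, -17.1]
eef_rot: [0.575, 0.818, -0.0, -0.001]
contact_force: [-0.5, -0.0, 0.5]
grip_width: 20.1
grip_force: 0.0
```

Call:
carry_out:
  series:
    - [0, 0, 0.002, 0, 0, 0]
    - [0, 0, 0.004, 0, 0, 0]
    - [0, 0, 0.004, 0, 0, 0]

```text
clock: 7.63
position: [579.3, -14.6, -18.5]
eef_rot: [0.575, 0.818, -0.0, -0.0]
contact_force: [-0.3, 0.9, 0.2]
grip_width: 20.2
grip_force: 0.0
```

Call:
carry_out:
  series:
    - [0, 0, 0.002, 0, 0, 0]
    - [0, 0, 0.004, 0, 0, 0]
    - [0, 0, 0.004, 0, 0, 0]

```text
clock: 7.88
position: [579.3, -15.1, -20.5]
eef_rot: [0.575, 0.818, -0.0, -0.0]
contact_force: [0.2, -0.0, -0.6]
grip_width: 20.1
grip_force: 0.0
```

Call:
carry_out:
  series:
    - [0, 0, 0.002, 0, 0, 0]
    - [0, 0, 0.004, 0, 0, 0]
    - [0, 0, 0.004, 0, 0, 0]

```text
clock: 8.13
position: [579.3, -15.2, -22.5]
eef_rot: [0.575, 0.818, -0.0, -0.0]
contact_force: [-0.5, 0.3, -0.1]
grip_width: 20.4
grip_force: 0.0
```

```bash
python3 - <<'E'
from h import *
p=robot.observe();print(p["clock"],p["position"],p["contact_force"])
im=robot.grab_frame("wrist")[130:390,180:460]
u,v=proj("scene",[*p["position"][:2],20]).astype(int);print(u,v)
s=robot.grab_frame("scene")[v-50:v+50,u-70:u+70]
a=cv2.resize(im,(420,390));b=cv2.resize(s,(378,270),interpolation=cv2.INTER_CUBIC)
o=np.zeros((390,798,3),np.uint8);o[:,:420]=a;o[:270,420:]=b
cv2.imwrite("pics/w4.png",o[:,:,::-1])
E
```

```text
8.1333 [579.32373712 -15.19094975 -22.50290542] [-0.46172628  0.29257309 -0.12731282]
352 241
```

View pics/w4.png

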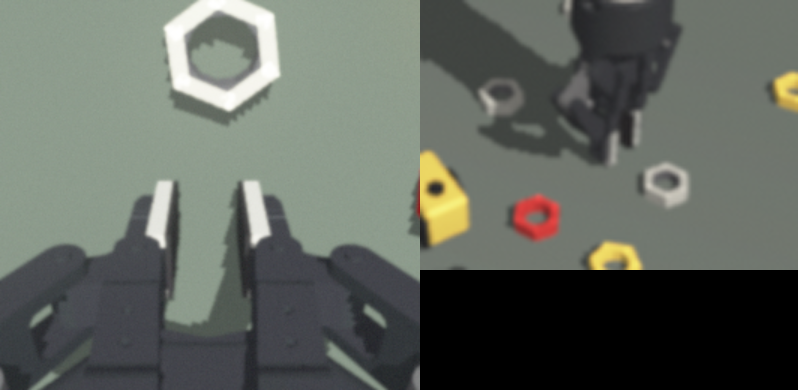

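In the wrist view the pad tips are at crop (165,182) and (255,182), which is image row 251. That puts them about 29 mm behind the TCP, so roughly 6 mm above the bench now. I'll lower 2 mm and push B.

Call:
carry_out:
  series:
    - [0, 0, 0.004, 0, 0, 0]
    - [0.02, 0, 0.005, 0, 0, 0]
    - [0.045, 0, 0.005, 0, 0, 0]
    - [0.07, 0, 0.005, 0, 0, 0]
    - [0.09, 0, 0.005, 0, 0, 0]
    - [0.11, 0, 0.005, 0, 0, 0]
    - [0.13, 0, 0.005, 0, 0, 0]

```text
clock: 8.82
position: [556.9, 47.6, -24.8]
eef_rot: [0.575, 0.818, 0.0, -0.0]
contact_force: [-0.4, 0.1, 0.5]
grip_width: 20.4
grip_force: 0.1
```

```bash
python3 - <<'E'
from h import *
p=robot.observe();print(p["clock"],p["position"],p["contact_force"])
b,e,d=push(np.array([563,39.]),(-45,65),52,26)
print(rel(p,[*e,-25],d))
im=robot.grab_frame("wrist")
m=cv2.inRange(cv2.cvtColor(im,cv2.COLOR_RGB2HSV),(0,0,170),(180,60,255))
m[:, :270]=0;m[:,370:]=0;m[300:]=0
cs,_=cv2.findContours(m,cv2.RETR_EXTERNAL,cv2.CHAIN_APPROX_NONE)
for c in cs:
    if cv2.contourArea(c)>60:print(cv2.boundingRect(c),[wray(p,(x+wd/2,y+20),11).round() for x,y,wd,h in[cv2.boundingRect(c)]])
E
```

```text
8.8167 [556.90570788  47.57726359 -24.78860665] [-0.35713497  0.06117015  0.53336221]
(array([0.337, 0.003, 0.001]), np.float64(-0.007))
(278, 185, 83, 110) [array([544.,  82.])]
```

B is now being pushed, with its far edge at row 185 against the pads. I'll finish the stroke.

Call:
carry_out:
  series:
    - [0.02, 0, 0, 0, 0, 0]
    - [0.042, 0, 0, 0, 0, 0]
    - [0.064, 0, 0, 0, 0, 0]
    - [0.086, 0, 0, 0, 0, 0]
    - [0.108, 0.001, 0, 0, 0, 0]
    - [0.13, 0.001, 0, 0, 0, 0]
    - [0.152, 0.001, 0, 0, 0, 0]
    - [0.174, 0.002, 0, 0, 0, 0]
    - [0.196, 0.002, 0, 0, 0, 0]
    - [0.218, 0.002, 0, 0, 0, 0]
    - [0.24, 0.003, 0, 0, 0, 0]
    - [0.262, 0.003, 0, 0, 0, 0]
    - [0.284, 0.003, 0, 0, 0, 0]
    - [0.304, 0.003, 0, 0, 0, 0]
    - [0.32, 0.003, 0, 0, 0, 0]
    - [0.33, 0.003, 0, 0, 0, 0]
    - [0.337, 0.003, 0, 0, 0, 0]
    - [0.337, 0.003, 0, 0, 0, 0]

```text
clock: 10.37
position: [501.6, 205.8, -24.8]
eef_rot: [0.575, 0.818, 0.0, -0.0]
contact_force: [-0.9, 0.7, -0.0]
grip_width: 19.7
grip_force: 0.0
```

```bash
python3 - <<'E'
from h import *
p=robot.observe();print(p["clock"],p["position"],p["contact_force"])
b,e,d=push(np.array([629,-113.]),(0,65),56,26)
print(b,rel(p,[*b,60],d),rel(p,[*b,-25],d))
cv2.imwrite("pics/w5.png",robot.grab_frame("wrist")[:,:,::-1])
E
```

```text
10.3667 [501.62905348 205.82787584 -24.8420572 ] [-0.89517714  0.68529477 -0.01222497]
[ 643.95494311 -166.96619012] (array([-0.798,  0.015, -0.17 ]), np.float64(0.072)) (array([-0.798,  0.015,  0.   ]), np.float64(0.072))
```

View pics/w5.png

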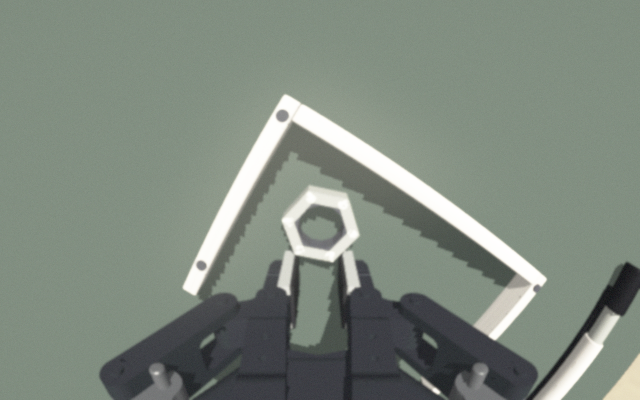

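B is inside the fence at (320,225). Moving on to C.

Call:
carry_out:
  series:
    - [-0.04, 0, 0, 0, 0, 0]
    - [-0.07, 0, -0.06, 0, 0, 0]
    - [-0.14, 0.002, -0.09, 0, 0, 0.03]
    - [-0.22, 0.004, -0.09, 0, 0, 0.072]
    - [-0.3, 0.006, -0.09, 0, 0, 0.072]
    - [-0.38, 0.008, -0.09, 0, 0, 0.072]
    - [-0.46, 0.01, -0.09, 0, 0, 0.072]
    - [-0.54, 0.012, -0.09, 0, 0, 0.072]
    - [-0.62, 0.014, -0.09, 0, 0, 0.072]
    - [-0.7, 0.015, -0.09, 0, 0, 0.072]
    - [-0.77, 0.015, -0.09, 0, 0, 0.072]
    - [-0.798, 0.015, -0.09, 0, 0, 0.072]
    - [-0.798, 0.015, -0.09, 0, 0, 0.072]
    - [-0.798, 0.015, -0.05, 0, 0, 0.072]
    - [-0.798, 0.015, -0.015, 0, 0, 0.072]
    - [-0.798, 0.015, -0.004, 0, 0, 0.072]
    - [-0.798, 0.015, 0.0, 0, 0, 0.072]
    - [-0.798, 0.015, 0.0, 0, 0, 0.072]

```text
clock: 11.92
position: [643.1, -166.8, -25.1]
eef_rot: [0.605, 0.796, -0.0, -0.001]
contact_force: [0.2, 0.6, -0.3]
grip_width: 20.0
grip_force: 0.0
```

```bash
cat >> h.py <<'E'
def nuts(p):
    "grey blobs in wrist view, world position at z=11"
    im=robot.grab_frame("wrist");m=cv2.inRange(cv2.cvtColor(im,cv2.COLOR_RGB2HSV),(0,0,165),(180,50,255))
    cs,_=cv2.findContours(m,cv2.RETR_EXTERNAL,cv2.CHAIN_APPROX_NONE)
    for c in cs:
        if cv2.contourArea(c)>150:
            x,y,a,b=cv2.boundingRect(c);print((x,y,a,b),wray(p,(x+a/2,y+b/2),9).round(1))
E
python3 - <<'E'
from h import *
p=robot.observe();print(p["clock"],p["position"],p["contact_force"])
nuts(p)
b,e,d=push(np.array([629,-113.]),(0,65),56,26)
print(rel(p,[*e,-25],d))
E
```

```text
11.9167 [ 643.14637567 -166.75282703  -25.07815848] [ 0.17539469  0.64020994 -0.29874195]
(561, 285, 79, 115) [ 919.8 -190.1]
(342, 249, 18, 45) [ 657.9 -161.5]
(277, 249, 18, 46) [ 626.6 -170.5]
(64, 200, 47, 67) [ 506.1 -185.4]
(278, 122, 88, 82) [ 629.2 -113.1]
(array([0.754, 0.002, 0.001]), np.float64(0.0))
```

C is at (629,-113) as planned, so I'll push along the same heading in two calls.

Call:
carry_out:
  series:
    - [0.02, 0, 0, 0, 0, 0]
    - [0.042, 0, 0, 0, 0, 0]
    - [0.064, 0, 0, 0, 0, 0]
    - [0.086, 0, 0, 0, 0, 0]
    - [0.108, 0, 0, 0, 0, 0]
    - [0.13, 0, 0, 0, 0, 0]
    - [0.152, 0, 0, 0, 0, 0]
    - [0.174, 0, 0, 0, 0, 0]
    - [0.196, 0, 0, 0, 0, 0]
    - [0.218, 0, 0, 0, 0, 0]
    - [0.24, 0, 0, 0, 0, 0]
    - [0.262, 0, 0, 0, 0, 0]
    - [0.284, 0, 0, 0, 0, 0]
    - [0.306, 0, 0, 0, 0, 0]
    - [0.328, 0, 0, 0, 0, 0]
    - [0.35, 0, 0, 0, 0, 0]
    - [0.372, 0, 0, 0, 0, 0]
    - [0.394, 0, 0, 0, 0, 0]
    - [0.414, 0, 0, 0, 0, 0]
    - [0.424, 0, 0, 0, 0, 0]

```text
clock: 13.63
position: [586.9, 38.7, -24.9]
eef_rot: [0.605, 0.796, 0.0, -0.0]
contact_force: [1.6, -0.4, 0.1]
grip_width: 19.6
grip_force: 0.1
```

```bash
python3 - <<'E'
from h import *
p=robot.observe();print(p["clock"],p["position"],p["contact_force"])
nuts(p)
b,e,d=push(np.array([629,-113.]),(0,65),56,26)
print(rel(p,[*e,-25],d))
E
```

```text
13.6333 [586.91698122  38.6742377  -24.90187856] [ 1.57380039 -0.36150513  0.08465145]
(581, 319, 59, 81) [920.3  -8.2]
(277, 186, 83, 109) [581.4  56.1]
(570, 39, 70, 238) [740.2 150.9]
(409, 0, 71, 85) [610.9 162.8]
(array([0.328, 0.   , 0.001]), np.float64(0.001))
```

C is seated in the notch, so the stroke continues.

Call:
carry_out:
  series:
    - [0.02, 0, 0, 0, 0, 0]
    - [0.042, 0, 0, 0, 0, 0]
    - [0.064, 0, 0, 0, 0, 0]
    - [0.086, 0, 0, 0, 0, 0]
    - [0.108, 0, 0, 0, 0, 0]
    - [0.13, 0, 0, 0, 0, 0]
    - [0.152, 0, 0, 0, 0, 0]
    - [0.174, 0, 0, 0, 0, 0]
    - [0.196, 0, 0, 0, 0, 0]
    - [0.218, 0, 0, 0, 0, 0]
    - [0.24, 0, 0, 0, 0, 0]
    - [0.262, 0, 0, 0, 0, 0]
    - [0.284, 0, 0, 0, 0, 0]
    - [0.304, 0, 0, 0, 0, 0]
    - [0.318, 0, 0, 0, 0, 0]
    - [0.326, 0, 0, 0, 0, 0]
    - [0.328, 0, 0, 0, 0, 0]

```text
clock: 15.1
position: [543.5, 195.6, -24.8]
eef_rot: [0.605, 0.796, 0.0, -0.0]
contact_force: [0.1, 0.2, -0.9]
grip_width: 19.9
grip_force: 0.0
```

```bash
python3 - <<'E'
from h import *
p=robot.observe();print(p["clock"],p["position"],p["contact_force"])
nuts(p)
b,e,d=push(np.array([506,-186.]),(48,65),58,26)
print(b,e,rel(p,[*b,20],d),rel(p,[*b,-25],d))
E
```

```text
15.1 [543.47714335 195.56990377 -24.83567492] [ 0.08296879  0.17067546 -0.89649292]
(595, 340, 45, 60) [925.2 129.5]
(525, 278, 91, 122) [761.1 175.4]
(278, 187, 81, 107) [537.9 213. ]
(196, 144, 77, 76) [493.  230.5]
(119, 56, 392, 258) [529.1 238.7]
[ 494.93922779 -242.93557164] [578.2707228  186.01515754] (array([-0.819, -0.328, -0.09 ]), np.float64(0.442)) (array([-0.819, -0.328,  0.   ]), np.float64(0.442))
```

B is at (493,230) and C is at about (537,221), both inside. Next is A.

Call:
carry_out:
  series:
    - [-0.04, 0, 0, 0, 0, 0]
    - [-0.07, 0, -0.06, 0, 0, 0]
    - [-0.14, -0.03, -0.1, 0, 0, 0.05]
    - [-0.21, -0.06, -0.1, 0, 0, 0.15]
    - [-0.28, -0.1, -0.1, 0, 0, 0.25]
    - [-0.35, -0.13, -0.1, 0, 0, 0.35]
    - [-0.42, -0.16, -0.1, 0, 0, 0.442]
    - [-0.49, -0.19, -0.1, 0, 0, 0.442]
    - [-0.56, -0.22, -0.1, 0, 0, 0.442]
    - [-0.63, -0.25, -0.1, 0, 0, 0.442]
    - [-0.7, -0.28, -0.1, 0, 0, 0.442]
    - [-0.77, -0.31, -0.1, 0, 0, 0.442]
    - [-0.819, -0.328, -0.1, 0, 0, 0.442]
    - [-0.819, -0.328, -0.1, 0, 0, 0.442]
    - [-0.819, -0.328, -0.05, 0, 0, 0.442]
    - [-0.819, -0.328, -0.015, 0, 0, 0.442]
    - [-0.819, -0.328, -0.004, 0, 0, 0.442]
    - [-0.819, -0.328, 0.0, 0, 0, 0.442]
    - [-0.819, -0.328, 0.0, 0, 0, 0.442]

```text
clock: 16.73
position: [494.4, -243.8, -24.8]
eef_rot: [0.772, 0.636, -0.0, -0.0]
contact_force: [0.6, -0.2, -0.4]
grip_width: 20.3
grip_force: 0.0
```

```bash
python3 - <<'E'
from h import *
p=robot.observe();print(p["clock"],p["position"],p["contact_force"])
nuts(p)
b,e,d=push(np.array([506,-186.]),(48,65),58,26)
print(rel(p,[*e,-25],d))
E
```

```text
16.7333 [ 494.35419061 -243.84665738  -24.84939992] [ 0.63377512 -0.22535936 -0.44108631]
(342, 249, 18, 46) [ 509.7 -246.5]
(278, 249, 17, 43) [ 478.1 -239.4]
(279, 114, 90, 79) [ 507.4 -185.9]
(array([ 0.876, -0.001,  0.   ]), np.float64(-0.001))
```

Call:
carry_out:
  series:
    - [0.02, 0, 0, 0, 0, 0]
    - [0.042, 0, 0, 0, 0, 0]
    - [0.064, 0, 0, 0, 0, 0]
    - [0.086, 0, 0, 0, 0, 0]
    - [0.108, 0, 0, 0, 0, 0]
    - [0.13, 0, 0, 0, 0, 0]
    - [0.152, 0, 0, 0, 0, 0]
    - [0.174, 0, 0, 0, 0, 0]
    - [0.196, 0, 0, 0, 0, 0]
    - [0.22, 0, 0, 0, 0, 0]
    - [0.244, 0, 0, 0, 0, 0]
    - [0.268, 0, 0, 0, 0, 0]
    - [0.292, 0, 0, 0, 0, 0]
    - [0.316, 0, 0, 0, 0, 0]
    - [0.34, 0, 0, 0, 0, 0]
    - [0.364, 0, 0, 0, 0, 0]
    - [0.388, 0, 0, 0, 0, 0]
    - [0.412, 0, 0, 0, 0, 0]
    - [0.434, 0, 0, 0, 0, 0]
    - [0.446, 0, 0, 0, 0, 0]

```text
clock: 18.45
position: [537.9, -22.9, -24.9]
eef_rot: [0.771, 0.636, 0.0, -0.0]
contact_force: [0.5, -0.2, 0.9]
grip_width: 20.0
grip_force: 0.2
```

```bash
python3 - <<'E'
from h import *
p=robot.observe();print(p["clock"],p["position"],p["contact_force"])
nuts(p)
b,e,d=push(np.array([506,-186.]),(48,65),58,26)
print(rel(p,[*e,-25],d))
E
```

```text
18.45 [537.94442472 -22.85548934 -24.92283278] [ 0.51351504 -0.19068448  0.88602467]
(276, 185, 84, 110) [540.4  -4.9]
(606, 0, 34, 47) [762.3  96.7]
(array([ 0.425, -0.   ,  0.   ]), np.float64(0.0))
```

Call:
carry_out:
  series:
    - [0.02, 0, 0, 0, 0, 0]
    - [0.042, 0, 0, 0, 0, 0]
    - [0.066, 0, 0, 0, 0, 0]
    - [0.09, 0, 0, 0, 0, 0]
    - [0.114, 0, 0, 0, 0, 0]
    - [0.138, 0, 0, 0, 0, 0]
    - [0.162, 0, 0, 0, 0, 0]
    - [0.186, 0, 0, 0, 0, 0]
    - [0.21, 0, 0, 0, 0, 0]
    - [0.234, 0, 0, 0, 0, 0]
    - [0.258, 0, 0, 0, 0, 0]
    - [0.282, 0, 0, 0, 0, 0]
    - [0.306, 0, 0, 0, 0, 0]
    - [0.33, 0, 0, 0, 0, 0]
    - [0.354, 0, 0, 0, 0, 0]
    - [0.378, 0, 0, 0, 0, 0]
    - [0.4, 0, 0, 0, 0, 0]
    - [0.415, 0, 0, 0, 0, 0]
    - [0.425, 0, 0, 0, 0, 0]
    - [0.425, 0, 0, 0, 0, 0]

```text
clock: 20.17
position: [578.5, 185.1, -24.9]
eef_rot: [0.771, 0.636, 0.0, -0.0]
contact_force: [0.2, 0.3, -0.7]
grip_width: 20.1
grip_force: 0.0
```

Call:
carry_out:
  series:
    - [-0.04, 0, 0, 0, 0, 0]
    - [-0.07, 0, -0.06, 0, 0, 0]
    - [-0.14, 0, -0.12, 0, 0, 0]
    - [-0.22, 0, -0.18, 0, 0, 0]
    - [-0.3, 0, -0.24, 0, 0, 0]
    - [-0.38, 0, -0.3, 0, 0, 0]
    - [-0.46, 0, -0.3, 0, 0, 0]
    - [-0.54, 0, -0.3, 0, 0, 0]
    - [-0.6, 0, -0.3, 0, 0, 0]
    - [-0.6, 0, -0.3, 0, 0, 0]
    - [-0.6, 0, -0.3, 0, 0, 0]

```text
clock: 21.08
position: [519.1, -116.2, 125.9]
eef_rot: [0.775, 0.632, -0.0, 0.001]
contact_force: [0.9, -0.6, -0.2]
grip_width: 20.0
grip_force: 0.0
```

```bash
python3 - <<'E'
from h import *
p=robot.observe();print(p["clock"],p["position"],p["contact_force"])
im=robot.grab_frame("top")
for nm,u,v,r,c in blobs(im):
    q=ray("top",(u,v),6);print(nm,round(r,1),q.round(),((q-O)@FX).round(),((q-O)@FY).round())
cv2.imwrite("pics/fin.png",cv2.resize(im[100:300,120:400],None,fx=2.8,fy=2.8,interpolation=cv2.INTER_CUBIC)[:,:,::-1])
E
```

```text
21.0833 [ 519.10966898 -116.15214149  125.89691264] [ 0.93530373 -0.60806278 -0.16296416]
grey 8.2 [495. 234.] -43.0 68.0
grey 8.1 [535. 220.] -1.0 64.0
grey 7.9 [583. 212.] 47.0 65.0
grey 44.6 [533. 215.] -2.0 58.0
grey 26.9 [ 579. -166.] 123.0 -305.0
grey 19.3 [ 645. -124.] 179.0 -250.0
grey 91.1 [517.  62.] 15.0 -95.0
grey 32.7 [755. 164.] 226.0 54.0
yel 7.6 [641.  87.] 131.0 -44.0
yel 14.8 [739. -26.] 250.0 -134.0
red 7.6 [668.  20.] 171.0 -105.0
black 7.9 [ 738. -193.] 284.0 -298.0
```

View pics/fin.png

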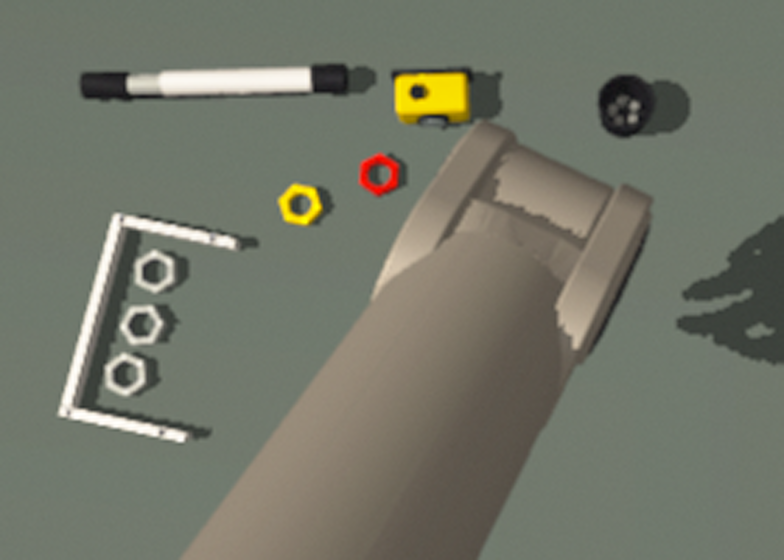

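The final view shows all three steel nuts flat inside the fence at (154,270), (141,325) and (125,374). In the fence frame they sit at y of about 64–68 mm. The bystanders in view haven't moved and the arm is clear, so I'm handing in.

```bash
python3 -c "
from plant import robot
print(robot.close_job())"
```

```text
the job is handed in; nothing more can be done
None
```

I handed in the job at about 21 s: all three steel nuts lie flat and wholly inside the fence, pushed only; the cup, headlamp and pump show as unmoved in the last top view, and the rasp, outside that crop, was never approached.

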